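Set a sine plate to 20 degrees on its gauge stack

ROBOT

A 6-joint arm with a two-finger parallel gripper is mounted at the origin on the work surface. World frame = base frame: x ahead of the robot, y to its left, z up, the work surface at z = 0. Lengths are in m, angles in rad, forces in N, time in s.
With the tool pointing down it reaches from about 0.325 to 0.775 m from the base axis. Payload 5.5 kg.
Tool frame: the origin (TCP) lies between the finger pads; the fingertips stand bot.tips_ahead ahead of it and the grasp point (between the pads) lies 11 mm behind it (bot.tips_ahead is the distance from the TCP to the fingertips, in m); z points along the fingers, y is the line along which they close (so a half turn about z gives the same grasp; the last joint's range is limited). The gripper opens to 88 mm and grips with 3 to 60 N. Pads are 20 mm wide; open, the fingers measure 115 mm over their backs; the gripper's body (75 mm by 178 mm) begins 61 mm behind the grasp point.
Start: joints at [1.13, 0.091, 1.231, -0, 1.82, -0.057], TCP at [0.225, 0.556, 0.231] pointing down, gripper open.
Joint ranges: [-2.87, 2.87], [-0.86, 2.18], [0.17, 2.46], [-1.51, 4.65], [0.06, 2.69], [-2.65, 2.65]. Speed limits (rad/s): [2.57, 2.57, 3.01, 3.14, 3.14, 3.14].

INTERFACE

Orientations are given as a unit quaternion [x, y, z, w].
In Python, from cell import bot, viewer, ticket gives the robot as it stands.
- The arm moves only by the shell command python3 -m crank 'ROWS' [FORCE]. ROWS is a JSON object of lists of equal length, an entry for each row: "hand": the finger opening in m, from 0 to 0.0878; "travel": the shift along the world's x, y, z in m, a list of three; "turn": the turn about the world's z in rad. In form: {"hand": [hand, ...], "travel": [[dx, dy, dz], ...], "turn": [turn, ...]}. A call has 1 to 12 rows; each row is the pose to reach, as a shift and turn from the pose commanded when the call began; what a row does not reach only later rows make up. A row lasts 1/10 s, in which the tool goes at most 50 mm and 8.59 degrees, less where a joint would pass 70% of its speed; a pose out of reach is approached as far as the arm can. A call with a gripper value outside its range is refused whole. The fingers move at their own pace and stop on an object; FORCE is the grip in N (left out, the last holds). Time passes only in rows, so rows that repeat a pose let the fingers close. It gives the time, the measured TCP pose, the force, the opening and the grip force at its end, in the units of the state.
- bot.state(): the state, without advancing time (a new reading comes with each control period).
- viewer.grab_frame(name): name is "scene" or "top" or "wrist"; returns a dict with "color" (400x640x3 uint8, blue, green, red), "camera_matrix" (3x3 intrinsics, pixels), "R" (3x3) and "t" (3): a world point X has camera coordinates R X + t; the wrist camera has in their place "T_tool_cam" (4x4, takes a point from camera to tool coordinates, whose origin is the TCP and whose axes are the flange's). Camera axes: x right, y down, z forward; pixel columns grow to the right and rows downward; lengths in m; the calibration is good to about 2 mm. A picture is of the moment at which its call begins: read the wrist's pose just before it. There is no depth.
- ticket.close_job(): hands the job in; it is judged then, once.
The state is a dict: "clock": time; "qpos": joint angles; "joint_vel": joint speeds; "effort": joint torques, N m; "eef_pos": TCP position; "orientation": TCP orientation; "wrist_force": force on the tool from outside, world axes, zero at the start; "torque": the same for the moment, N m; "width": opening from 0.0 (shut) to 1.0 (fully open); "grasp_force": force on a finger pad.
Only numpy, scipy, OpenCV 4.12 (cv2) and the standard library are available. Lean on these libraries where they do the work, as an engineer would, in place of code of your own. Each camera call takes 0.05 s, during which the arm holds its last target. There are 200 camera calls.

TASK

Set the sine plate to 20 degrees: its rolls are 150 mm apart, so it needs the 51.3 mm gauge stack, the middle-sized of the three. Tip the plate up clear, stand that stack on the work plate square and centred beneath the free roll, and bring the plate down gently until the free roll rests on the stack. Leave the other two stacks where they stand and do not knock over the lamp.

Things in the scene. Friction and masses are not known exactly. Their poses are not given: they have to be found in the camera images.
- sine_base: Heel of the sine plate, bolted to the work plate (its flat top is at z = 0.030): foot 40 x 92 x 18 mm, two lugs 26 mm high, slotted quadrant on the -y side (to x = 75, 75 mm high). Origin on the work plate right under the hinge axis, which is 10 mm above. x points level from hinge to the free end, y along the hinge, z up. Beyond x = 75 mm there is only bare work plate under the plate.
- sine_plate (a joint): Tilt of the plate, rad: 0 level, grows as its free end rises, stops at 0.80; 0.18 to 0.25 at the start, 0.349 = 20 degrees. Stiff: stays where it is left; at the free end about 12 N lifts it, 2 to 6 N pushes it down. Steel, 0.85 kg, 50 mm wide, from 12 mm behind the hinge axis to 162 mm beyond; underside 2 mm, top 16 mm above the line through both roll axes.
- free_roll (a point): Centre of the free roll: steel, 20 mm diameter, 50 mm long, fixed across the plate's free end, 150 mm from the hinge axis and 12 mm short of the plate's end face. At the start there are 27 mm or more clear under it. Axes turn with the plate: x along the plate away from the hinge, y along the roll, z out of its top.
- plate_top (a point): Point on the plate's top face, on its middle line, 120 mm from the hinge axis: a good place to push the plate down. Axes as free_roll.
- stack_mid: The stack wanted: square steel gauge blocks wrung into one rigid piece, 24 x 24 x 51.3 mm high, about 0.23 kg, standing on the work plate. Origin at the centre of its underside, z up, x and y along its sides. With the plate at 20 degrees the free roll is over x = 141 mm, y = 0 of sine_base.
- stack_low: Stack of the same kind, 24 x 24 x 38.8 mm high, not wanted. Origin at the centre of its underside. The three stacks stand in a row roughly along world x, 70 mm or more apart, in any order.
- stack_high: Stack of the same kind, 24 x 24 x 63.4 mm high, not wanted. Origin at the centre of its underside.
- lamp: Black inspection lamp, foot 75 x 50 mm, 240 mm high, standing on the work plate beyond the hinge end of the sine plate. Origin at the centre of its underside.
Not all that is in view belongs to the job. Of the things like the lamp, leave any that is yellow; of the rest the smaller one is meant. What is shaped like the stack_mid but purple is not meant.

How it is judged:
By the outcome, as a careful person would: the job done as asked, in the order asked, and still so for the second after the job is handed in, with the robot touching nothing.
It also fails if it takes over 72 s, if anything falls off the work surface, if the arm or the gripper's body presses on something with over 40 N, if the wrist force passes 120 N, or if a joint passes its speed limit or range.

## Working session

There is one attempt and no reset: what is moved stays moved. The work goes in short steps, Python scripts to look and compute and a shell command to move; the robot and the scene stay as the last step left them, time stands still between calls to the robot, and variables do not carry over. Pictures are saved under pics/ and viewed, at most 10 in all, crops included, and the job is handed in when it is done.

```bash
ls; mkdir -p pics
python3 - <<'E'
from cell import bot, viewer
import cv2, numpy as np, pickle
print(bot.state(), bot.tips_ahead)
d={}
for n in("scene","top"):
    f=viewer.grab_frame(n); d[n]=f; cv2.imwrite(f"pics/{n}0.png",f["color"])
    print(n,f["camera_matrix"].tolist(),f["R"].round(4).tolist(),f["t"])
pickle.dump(d,open("f0.pkl","wb"))
E
```

```text
pics
{'clock': 0.0, 'qpos': array([ 1.13028564e+00,  9.18204514e-02,  1.23186418e+00, -3.50697081e-05,
        1.81981231e+00, -5.67137625e-02]), 'joint_vel': array([-0.00025586, -0.00045333, -0.00030271,  0.00113238,  0.00127978,
        0.00180153]), 'effort': array([-4.39071864e-04, -4.46451688e+01, -4.06447363e+01,  6.97473809e-02,
        2.96625250e-02, -1.70017042e-04]), 'eef_pos': array([0.22456456, 0.55608319, 0.22954213]), 'orientation': array([ 1.90726993e-01,  9.81642658e-01, -9.27052497e-04, -2.17808137e-04]), 'wrist_force': array([ 0.60019927, -0.19580114, -0.07308056]), 'torque': array([ 0.02295146,  0.02319058, -0.02203415]), 'grasp_force': 0.0, 'width': 0.999477876589093} 0.008
scene [[365.1620605923884, 0.0, 315.67368539047845], [0.0, 365.1620605923884, 202.26305812315726], [0.0, 0.0, 1.0]] [[-0.788, 0.6153, -0.0237], [0.3564, 0.4244, -0.8324], [-0.5021, -0.6643, -0.5537]] [ 0.44445372 -0.10156677  1.18612701]
top [[429.05062242861413, 0.0, 316.5229089496932], [0.0, 429.05062242861413, 190.03853644822587], [0.0, 0.0, 1.0]] [[0.0281, -0.9996, 0.0018], [-0.997, -0.0281, -0.0726], [0.0727, 0.0002, -0.9974]] [-0.07820728  0.51434935  1.3285408 ]
```

View pics/scene0.png

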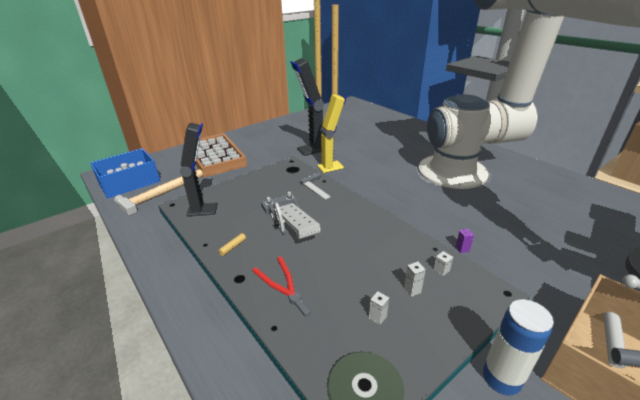

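View pics/top0.png

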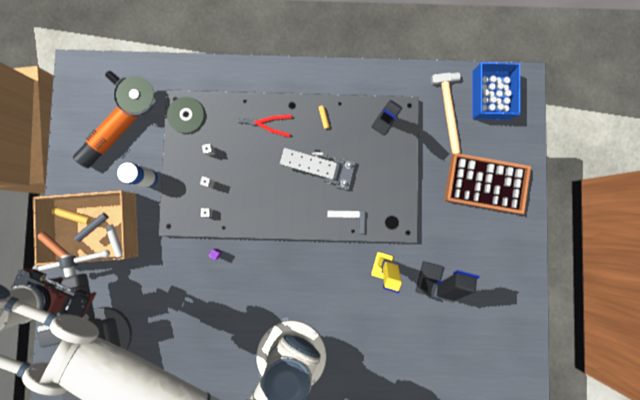

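The scene and top pictures show the three stacks: scene (379,307), (415,279), (443,264), which are top (207,149), (205,182), (205,213). A purple decoy is at scene (465,240). The sine plate's free end is at top (283,160) and its hinge at (347,175). The lamps are black at top (387,117), black and larger at (430,280), and yellow at (385,270).

```bash
cat > h.py <<'E'
import numpy as np, cv2, pickle
from scipy.spatial.transform import Rotation as Ro
def ray(f,uv):
    K=f["camera_matrix"]; d=np.linalg.inv(K)@[uv[0],uv[1],1.]
    R,t=f["R"],f["t"]; return -R.T@t, R.T@d
def atz(f,uv,z):
    o,d=ray(f,uv); return o+d*(z-o[2])/d[2]
def tri(*obs):
    A=np.zeros((3,3));b=np.zeros(3)
    for f,uv in obs:
        o,d=ray(f,uv); d=d/np.linalg.norm(d); P=np.eye(3)-np.outer(d,d); A+=P;b+=P@o
    X=np.linalg.solve(A,b)
    return X,[np.round(proj(f,X)-uv,1) for f,uv in obs]
def proj(f,X):
    p=f["camera_matrix"]@(f["R"]@np.asarray(X)+f["t"]); return p[:2]/p[2]
def wrist():
    from cell import bot,viewer
    s=bot.state(); f=dict(viewer.grab_frame("wrist"))
    T=np.eye(4);T[:3,:3]=Ro.from_quat(s["orientation"]).as_matrix();T[:3,3]=s["eef_pos"]
    W=np.linalg.inv(T@f["T_tool_cam"]); f["R"],f["t"]=W[:3,:3],W[:3,3]; return f
def crop(f,x,y,w,h,k):
    c=cv2.resize(f["color"][y:y+h,x:x+w],None,fx=k,fy=k,interpolation=cv2.INTER_CUBIC)
    for i in range(0,w,10): cv2.line(c,(i*k,0),(i*k,4 if i%50 else 12),(0,255,255),1)
    for i in range(0,h,10): cv2.line(c,(0,i*k),(4 if i%50 else 12,i*k),(0,255,255),1)
    return c
E
python3 - <<'E'
from h import *
d=pickle.load(open("f0.pkl","rb")); s,t=d["scene"],d["top"]
w=wrist(); pickle.dump(w,open("w0.pkl","wb"))
img=np.vstack([np.hstack([crop(s,360,240,100,90,4),crop(s,250,180,100,90,4)]),
 np.hstack([crop(t,180,130,100,60,4),crop(t,270,135,100,60,4)])])
cv2.imwrite("pics/c1.png",img); cv2.imwrite("pics/w0.png",w["color"])
for a,b in (((379,296),(207,149)),((415,266),(205,182)),((443,255),(205,213))): print(tri((s,a),(t,b)))
for b in ((283,160),(347,175),(387,117)): print(atz(t,b,.05))
E
```

```text
(array([0.62692557, 0.26816443, 0.08360775]), [array([0.7, 0. ]), array([ 0.3, -0.3])])
(array([0.52683774, 0.26600352, 0.09386641]), [array([1.2, 0. ]), array([ 0.6, -0.4])])
(array([0.43536109, 0.26748875, 0.07052881]), [array([1.2, 0. ]), array([ 0.7, -0.5])])
[0.60396184 0.04217765 0.05      ]
[ 0.56306727 -0.15611648  0.05      ]
[ 0.74766154 -0.27620458  0.05      ]
```

View pics/c1.png

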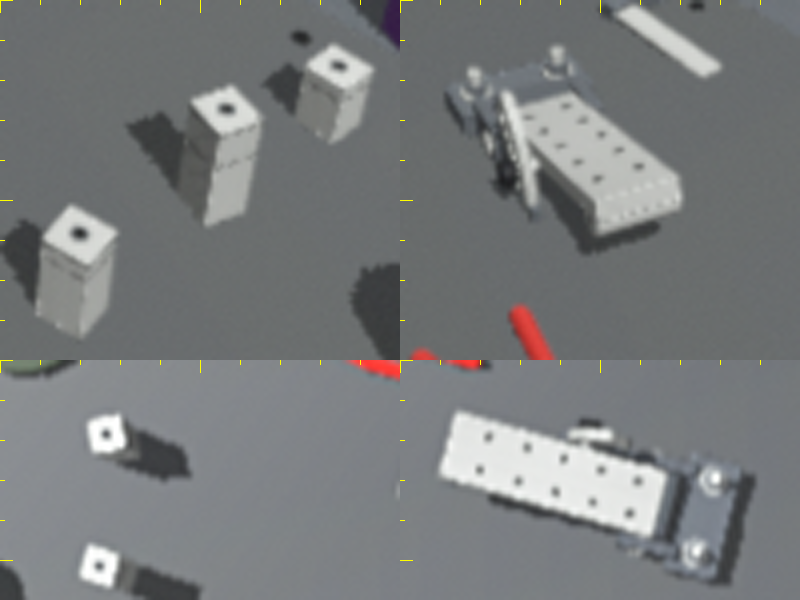

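View pics/w0.png

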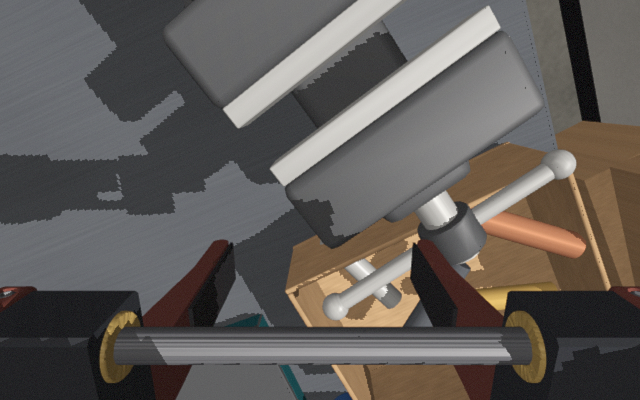

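Stack tops stand 53.6, 63.9 and 40.5 mm above the work plate. So stack_mid is the far one, at scene (379,296) and top (207,149). High is in the middle of the row, low is nearest the robot, and purple is out. The wrist view shows only the table and vise. I'll fit the sine plate pose.

```bash
cat >> h.py <<'E'
def P(p,X):  # plate coords -> world; p=bx,by,yaw,tilt
    bx,by,ya,ti=p[:4]; x,y,z=X
    r=x*np.cos(ti)-z*np.sin(ti); h=.04+x*np.sin(ti)+z*np.cos(ti)
    return np.array([bx+r*np.cos(ya)-y*np.sin(ya),by+r*np.sin(ya)+y*np.cos(ya),h])
E
python3 - <<'E'
from h import *
from scipy.optimize import least_squares
d=pickle.load(open("f0.pkl","rb")); s,t=d["scene"],d["top"]
T=lambda x,y:np.array([270+(x-400)/4-.4,135+(y-360)/4-.4]); S=lambda x,y:np.array([250+(x-400)/4-.4,180+y/4-.4])
obs=[(t,T(457,411),(.162,-.025,.016)),(t,T(440,476),(.162,.025,.016)),(s,S(680,180),(.162,.025,.016)),(s,S(594,205),(.162,-.025,.016)),
(s,S(597,233),(.162,-.025,.002)),(s,S(680,205),(.162,.025,.002)),(t,T(668,470),(None,-.025,.016)),(t,T(652,537),(None,.025,.016))]
def r(p): return np.concatenate([proj(f,P(p,(p[4] if X[0] is None else X[0],)+X[1:]))-uv for f,uv,X in obs])
q=least_squares(r,[.57,-.12,1.37,.2,0.]); print(q.x.round(4),q.fun.round(1))
p=q.x; print("roll",P(p,(.15,0,0)),"top",P(p,(.12,0,.016)))
C=lambda x,y:(180+x/4-.4,130+(y-360)/4-.4)
c=np.array([atz(t,C(*a),.0813) for a in((87,420),(121,413),(128,447),(93,456))]);print(c.round(4),c.mean(0))
e=c-np.roll(c,1,0);print(np.degrees(np.arctan2(e[:,1],e[:,0]))%90)
np.save("p.npy",p)
E
```

```text
[ 0.5779 -0.1078  1.3427  0.2375 -0.0064] [ 0.4 -0.3  0.3 -0.5 -0.3  0.4  0.3  0.5  0.4 -0.8  0.4 -0.1  0.   0.5
 -0.  -0.6]
roll [0.61084884 0.03422672 0.07529523] top [0.60340295 0.00215728 0.08378694]
[[0.6393 0.2873 0.0813]
 [0.6454 0.262  0.0813]
 [0.6197 0.2555 0.0813]
 [0.6121 0.2815 0.0813]] [0.62914193 0.27158748 0.0813    ]
[12.05352885 13.42912261 14.10616544 16.24290782]
```

Fit residuals are under 1 px, tilt is 0.2375 rad and yaw 1.343. I'll hover over the free end with the gripper closing along the roll.

```bash
python3 -m crank '{"hand":[0.0878,0.0878,0.0878,0.0878,0.0878,0.0878,0.0878,0.0878,0.0878,0.0878,0.0878,0.0878],"travel":[[0.032,-0.044,0],[0.064,-0.088,0],[0.096,-0.132,0],[0.128,-0.176,0],[0.16,-0.22,0],[0.192,-0.264,0],[0.224,-0.308,0],[0.256,-0.352,0],[0.288,-0.396,0],[0.32,-0.44,0],[0.352,-0.484,0],[0.383,-0.53,0]],"turn":[-0.12,-0.24,-0.36,-0.48,-0.6,-0.72,-0.84,-0.96,-1.08,-1.2,-1.32,-1.415]}'
python3 -m crank '{"hand":[0.0878,0.0878,0.0878,0.0878],"travel":[[0,0,0],[0,0,0],[0,0,0],[0,0,0]],"turn":[0,0,0,0]}'
python3 - <<'E'
from h import *
from cell import bot
s=bot.state();print(s["eef_pos"],s["orientation"],s["qpos"].round(2))
w=wrist();pickle.dump(w,open("w1.pkl","wb"));cv2.imwrite("pics/w1.png",w["color"])
p=np.load("p.npy")
print("grip",P(p,(.143,0,.009)))
for X in((.162,-.025,.016),(.162,.025,.016),(.0,.025,.016)):print(proj(w,P(p,X)))
E
```

```text
clock: 1.35
eef_pos: [0.5776, 0.0687, 0.2303]
orientation: [0.784, 0.62, -0.0, -0.0]
wrist_force: [0.8, 0.5, 0.4]
width: 1.001
grasp_force: 0.0
clock: 1.75
eef_pos: [0.5762, 0.072, 0.231]
orientation: [0.782, 0.623, 0.0, -0.0]
wrist_force: [-0.6, -0.1, -0.6]
width: 1.001
grasp_force: 0.0
[0.57623148 0.07200008 0.23099467] [ 7.82156347e-01  6.23082162e-01  2.62878240e-04 -1.60830896e-05] [0.07 0.04 1.28 0.   1.82 0.29]
grip [0.60883119 0.02553671 0.08239542]
[401.01422357 215.29502297]
[343.04067672 215.1837588 ]
[338.35476017 341.27718525]
```

View pics/w1.png

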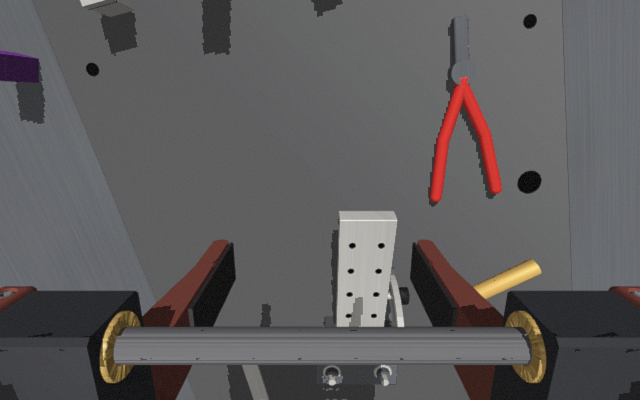

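The wrist view shows the free end's top corners at (339,211) and (397,212), about 4 px (3 mm) from predicted. I'll refit with all views.

Run:
```python
from h import *
from scipy.optimize import least_squares
d=pickle.load(open("f0.pkl","rb")); s,t=d["scene"],d["top"]; w=pickle.load(open("w1.pkl","rb"))
T=lambda x,y:np.array([270+(x-400)/4-.4,135+(y-360)/4-.4]); S=lambda x,y:np.array([250+(x-400)/4-.4,180+y/4-.4])
obs=[(t,T(457,411),(.162,-.025,.016)),(t,T(440,476),(.162,.025,.016)),(s,S(680,180),(.162,.025,.016)),(s,S(594,205),(.162,-.025,.016)),
(s,S(597,233),(.162,-.025,.002)),(s,S(680,205),(.162,.025,.002)),(t,T(668,470),(None,-.025,.016)),(t,T(652,537),(None,.025,.016)),
(w,np.array([339,211]),(.162,.025,.016)),(w,np.array([397,211.5]),(.162,-.025,.016))]
def r(p): return np.concatenate([proj(f,P(p,(p[4] if X[0] is None else X[0],)+X[1:]))-uv for f,uv,X in obs])
q=least_squares(r,[.57,-.12,1.37,.2,0.]); p=q.x;print(p.round(4),q.fun.round(1))
print("grip",P(p,(.143,0,.009)), "wrist-only corner",[atz(w,uv,P(p,X)[2]) for f,uv,X in obs[-2:]],[P(p,X) for f,uv,X in obs[-2:]])
np.save("p.npy",p)
```

```text
[ 0.5773 -0.1059  1.3515  0.2283 -0.0082] [-0.6  0.3 -0.5  0.1  1.   1.1  1.8  1.3  1.9  0.   1.8  0.5 -0.1  0.8
 -0.  -0.3  1.2  1.5  1.1  0.6]
grip [0.60713546 0.02805659 0.08113279] wrist-only corner [array([0.58565398, 0.05159788, 0.09225156]), array([0.63438639, 0.03992241, 0.09225156])] [array([0.58641619, 0.05001302, 0.09225156]), array([0.63521842, 0.03913452, 0.09225156])]
```

```bash
python3 -m crank '{"hand":[0.0878,0.0878,0.0878,0.0878,0.0878,0.0878,0.0878,0.0878,0.0878],"travel":[[0.015,-0.022,0],[0.031,-0.045,0],[0.031,-0.045,-0.03],[0.031,-0.045,-0.06],[0.031,-0.045,-0.09],[0.031,-0.045,-0.12],[0.031,-0.045,-0.15],[0.031,-0.045,-0.161],[0.031,-0.045,-0.161]],"turn":[0.005,0.005,0.005,0.005,0.005,0.005,0.005,0.005,0.005]}'
python3 - <<'E'
from h import *
from cell import viewer
p=np.load("p.npy"); s=viewer.grab_frame("scene");w=wrist()
cv2.imwrite("pics/g1.png",np.vstack([crop(s,240,120,130,75,6)[:,:780],cv2.resize(w["color"][280:],None,fx=1.21875,fy=1.21875)[:,:780]]))
E
```

```text
clock: 2.7
eef_pos: [0.6065, 0.0264, 0.0679]
orientation: [0.781, 0.625, -0.001, -0.001]
wrist_force: [-0.3, 0.4, -0.2]
width: 1.001
grasp_force: 0.0
```

View pics/g1.png

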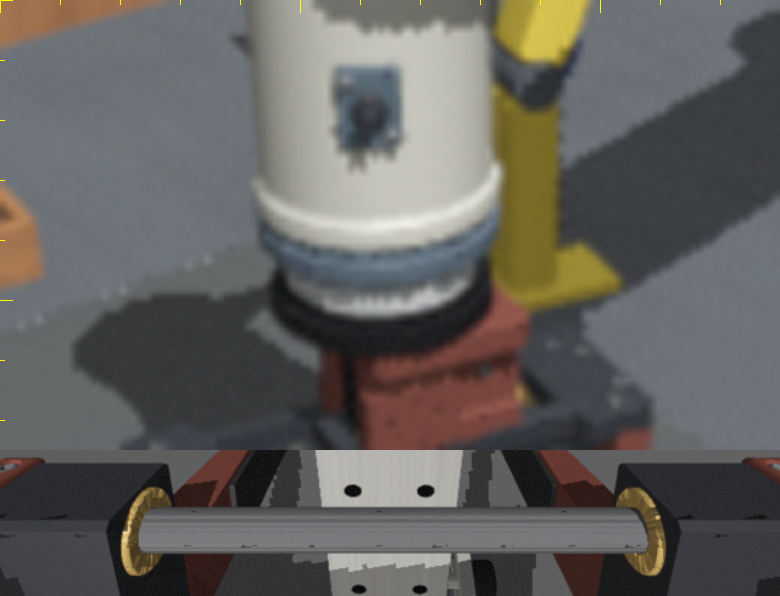

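The plate sits centred between the open fingers (crop edges 316 and 463, fingers centred near 390). I'll close and lift along the arc.

```bash
python3 -m crank '{"hand":[0.03,0.03,0.03,0.03,0.03,0.03,0.03,0.03],"travel":[[0,0,0],[0,0,0],[0,0,0],[0,0,0],[0,0,0],[0,0,0],[0,0,0],[0,0,0]],"turn":[0,0,0,0,0,0,0,0]}' 45
python3 -m crank '{"hand":[0.03,0.03,0.03,0.03,0.03],"travel":[[-0.0005,-0.0024,0.0075],[-0.0012,-0.0053,0.0149],[-0.0019,-0.0085,0.0221],[-0.0027,-0.012,0.0291],[-0.0027,-0.012,0.0291]],"turn":[0,0,0,0,0]}'
```

```text
clock: 3.6
eef_pos: [0.6061, 0.0261, 0.0694]
orientation: [0.781, 0.624, -0.001, -0.002]
wrist_force: [-7.3, 1.9, 2.6]
width: 0.566
grasp_force: 45.0
clock: 4.1
eef_pos: [0.6029, 0.0123, 0.0983]
orientation: [0.782, 0.624, -0.003, -0.001]
wrist_force: [-9.5, -0.4, -11.9]
width: 0.565
grasp_force: 45.0
```

```bash
python3 -m crank '{"hand":[0.03,0.03,0.03,0.03,0.03,0.03,0.03,0.03],"travel":[[-0.0009,-0.004,0.0068],[-0.0018,-0.0083,0.0133],[-0.0029,-0.013,0.0196],[-0.004,-0.0181,0.0256],[-0.0052,-0.0233,0.0314],[-0.0064,-0.029,0.0368],[-0.0064,-0.029,0.0368],[-0.0064,-0.029,0.0368]],"turn":[0,0,0,0,0,0,0,0]}'
python3 - <<'E'
from cell import bot
print(bot.state()["wrist_force"],bot.state()["eef_pos"])
E
```

```text
clock: 4.9
eef_pos: [0.5962, -0.0167, 0.1343]
orientation: [0.782, 0.624, -0.003, -0.002]
wrist_force: [-9.2, -1.0, -15.4]
width: 0.565
grasp_force: 45.0
[ -9.19630338  -1.03579901 -15.43498687] [ 0.59624518 -0.01674863  0.13427086]
```

```bash
python3 -m crank '{"hand":[0.0878,0.0878,0.0878,0.0878,0.0878,0.0878,0.0878,0.0878],"travel":[[0,0,0],[0,0,0],[0,0,0],[0,0,0],[0,0,0.025],[0,0,0.05],[0,0,0.075],[0,0,0.1]],"turn":[0,0,0,0,0,0,0,0]}'
python3 -m crank '{"hand":[0.0878,0.0878,0.0878,0.0878,0.0878,0.0878,0.0878,0.0878,0.0878,0.0878,0.0878,0.0878],"travel":[[0.004,0.032,0],[0.008,0.064,0],[0.012,0.096,0],[0.016,0.128,0],[0.02,0.16,0],[0.024,0.192,0],[0.028,0.224,0],[0.032,0.256,0],[0.032,0.287,0],[0.032,0.287,0],[0.032,0.287,0],[0.032,0.287,0]],"turn":[0.05,0.1,0.16,0.22,0.28,0.34,0.4,0.47,0.47,0.47,0.47,0.47]}'
python3 - <<'E'
from h import *
from cell import viewer
w=wrist();pickle.dump(w,open("w2.pkl","wb"))
s=viewer.grab_frame("scene");t=viewer.grab_frame("top");pickle.dump((s,t),open("f2.pkl","wb"))
cv2.imwrite("pics/m2.png",np.vstack([np.hstack([crop(s,250,170,100,75,4),crop(t,270,135,100,75,4)]),crop(w,180,80,266,100,3)[:,:800]]))
print([proj(w,(.628,.270,.0813))])
E
```

```text
clock: 5.7
eef_pos: [0.5989, -0.0156, 0.2377]
orientation: [0.781, 0.624, 0.001, 0.001]
wrist_force: [0.1, -1.2, 0.2]
width: 0.999
grasp_force: 0.0
clock: 6.9
eef_pos: [0.631, 0.2706, 0.2362]
orientation: [0.615, 0.789, 0.0, 0.001]
wrist_force: [0.9, 0.0, 0.1]
width: 1.001
grasp_force: 0.0Traceback (most recent call last):
  File "<stdin>", line 5, in <module>
    return _nx.concatenate(arrs, 0, dtype=dtype, casting=casting)
           ~~~~~~~~~~~~~~~^^^^^^^^^^^^^^^^^^^^^^^^^^^^^^^^^^^^^^^
ValueError: all the input array dimensions except for the concatenation axis must match exactly, but along dimension 1, the array at index 0 has size 800 and the array at index 1 has size 798
```

Run:
```python
from h import *
s,t=pickle.load(open("f2.pkl","rb"));w=pickle.load(open("w2.pkl","rb"))
X=proj(w,(.628,.270,.0813));print(X); print(proj(w,(.628,.270,.03)))
y0=int(min(max(X[1]-50,0),300)); print(y0)
cv2.imwrite("pics/m2.png",np.vstack([np.hstack([crop(s,250,170,100,75,4),crop(t,270,135,100,75,4)]),crop(w,220,y0,200,75,4)]))
```

```text
[319.93847624 186.57662471]
[320.15858818 174.52265286]
136
```

View pics/m2.png

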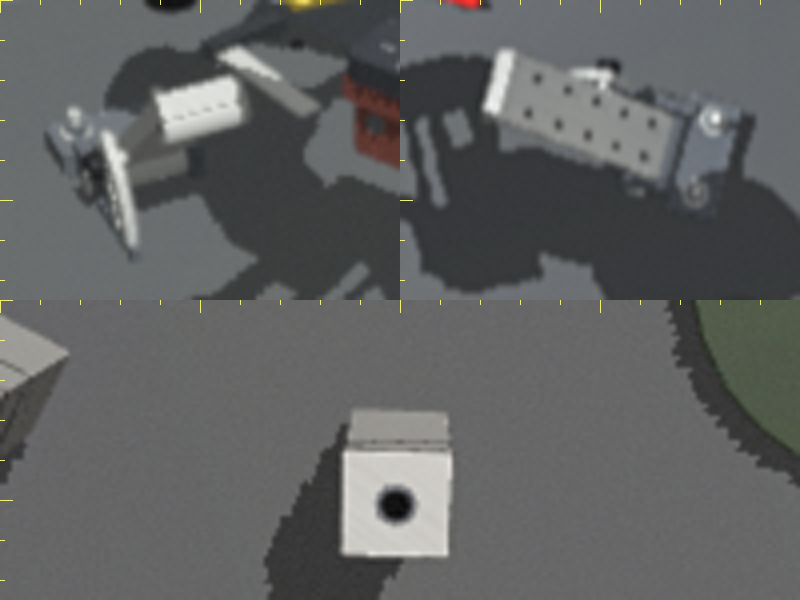

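The wrist crop shows the stack's top centred at (319,186.7), within 1 px of predicted, and squared to the gripper. The plate is visibly tipped high, its free-end edge at top crop (516,53)–(501,117). I'll refit tilt and base pose.

```bash
python3 - <<'E'
from h import *
from scipy.optimize import least_squares
d=pickle.load(open("f0.pkl","rb")); s,t=d["scene"],d["top"]; w=pickle.load(open("w1.pkl","rb"))
T=lambda x,y:np.array([270+(x-400)/4-.4,135+(y-360)/4-.4]); S=lambda x,y:np.array([250+(x-400)/4-.4,180+y/4-.4])
T2=lambda x,y:T(x,y+360); S2=lambda x,y:S(x+400,y-40)
a,b=-.025,.025
obs=[(t,T(457,411),(.162,a,.016)),(t,T(440,476),(.162,b,.016)),(s,S(680,180),(.162,b,.016)),(s,S(594,205),(.162,a,.016)),
(s,S(597,233),(.162,a,.002)),(s,S(680,205),(.162,b,.002)),(t,T(668,470),(None,a,.016)),(t,T(652,537),(None,b,.016)),
(w,np.array([339,211]),(.162,b,.016)),(w,np.array([397,211.5]),(.162,a,.016))]
n=len(obs)
obs+=[(t,T2(516,53),(.162,a,.016)),(t,T2(501,117),(.162,b,.016)),(t,T2(499,50),(.162,a,.002)),(t,T2(484,110),(.162,b,.002)),
(s,S2(155,95),(.162,a,.016)),(s,S2(238,77),(.162,b,.016))]
def r(p):
    o=[]
    for i,(f,uv,X) in enumerate(obs):
        q=p.copy(); q[3]=p[3] if i<n else p[5]
        o.append(proj(f,P(q,(p[4] if X[0] is None else X[0],)+X[1:]))-uv)
    return np.concatenate(o)
q=least_squares(r,[.57,-.12,1.37,.2,0.,.7],loss='soft_l1'); p=q.x;print(p.round(4));print(r(p).reshape(-1,2).round(1).tolist())
np.save("p.npy",p)
for x in(.141,.165,.175):print(x,[p[0]+x*np.cos(p[2]),p[1]+x*np.sin(p[2])])
E
python3 -m crank '{"hand":[0.0878,0.0878,0.0878,0.0878,0.0878,0.0878],"travel":[[-0.003,0,-0.03],[-0.003,0,-0.07],[-0.003,0,-0.11],[-0.003,0,-0.15],[-0.003,0,-0.176],[-0.003,0,-0.176]],"turn":[0,0,0,0,0,0]}'
python3 -m crank '{"hand":[0.01,0.01,0.01,0.01,0.01,0.01,0.01,0.01,0.01,0.01],"travel":[[0,0,0],[0,0,0],[0,0,0],[0,0,0],[0,0,0],[0,0,0],[0,0,0],[0,0,0],[0,0,0],[0,0,0]],"turn":[0,0,0,0,0,0,0,0,0,0]}' 25
```

```text
[ 0.5788 -0.1066  1.3604  0.2269 -0.0079  0.7679]
[[-0.5, 0.2], [-0.3, 0.1], [0.8, 1.1], [1.6, 1.4], [1.8, 0.1], [1.5, 0.5], [-0.0, 0.2], [0.2, -0.8], [1.6, 2.0], [1.4, 0.6], [-0.4, -0.6], [-0.9, 0.5], [0.7, -0.1], [0.2, 1.9], [0.6, 0.1], [0.9, -1.1]]
0.141 [np.float64(0.6082959767929088), np.float64(0.03129640673985856)]
0.165 [np.float64(0.6133088170911567), np.float64(0.054767057181298456)]
0.175 [np.float64(0.61539750054876), np.float64(0.0645464948652317)]
clock: 7.65
eef_pos: [0.6251, 0.2696, 0.0537]
orientation: [0.615, 0.788, -0.004, -0.002]
wrist_force: [-0.3, -0.3, -0.4]
width: 0.999
grasp_force: 0.0
clock: 8.65
eef_pos: [0.6276, 0.2716, 0.0594]
orientation: [0.615, 0.789, -0.0, -0.0]
wrist_force: [-0.0, -0.0, 0.3]
width: 0.273
grasp_force: 24.6
```

Tilt is 0.768 rad and the block is gripped (24.0 mm, 24.6 N). The gripper body would hit the raised plate at x = 141, so I'll set the stack down at base x ≈ 170 mm and push it in with closed fingers.

```bash
python3 -m crank '{"hand":[0.01,0.01,0.01,0.01,0.01,0.01,0.01,0.01,0.01,0.01,0.01,0.01],"travel":[[0,0,0.015],[0,0,0.035],[-0.001,-0.02,0.04],[-0.003,-0.045,0.04],[-0.005,-0.075,0.04],[-0.007,-0.105,0.04],[-0.009,-0.135,0.04],[-0.011,-0.165,0.04],[-0.0125,-0.195,0.04],[-0.0136,-0.212,0.04],[-0.0136,-0.212,0.04],[-0.0136,-0.212,0.04]],"turn":[0,0,-0.05,-0.11,-0.17,-0.23,-0.29,-0.35,-0.41,-0.467,-0.467,-0.467]}'
python3 -m crank '{"hand":[0.01,0.01,0.01,0.01,0.01,0.01,0.01],"travel":[[0,0,-0.01],[0,0,-0.02],[0,0,-0.03],[0,0,-0.036],[0,0,-0.039],[0,0,-0.0395],[0,0,-0.0395]],"turn":[0,0,0,0,0,0,0]}'
```

```text
clock: 9.85
eef_pos: [0.614, 0.0596, 0.0996]
orientation: [0.781, 0.625, 0.0, -0.0]
wrist_force: [0.3, 0.2, -1.3]
width: 0.277
grasp_force: 24.6
clock: 10.55
eef_pos: [0.6144, 0.0596, 0.0602]
orientation: [0.78, 0.625, 0.0, 0.0]
wrist_force: [0.1, 0.3, -3.4]
width: 0.272
grasp_force: 24.6
```

```bash
python3 -m crank '{"hand":[0.05,0.05,0.05,0.05,0.05,0.05,0.05,0.05,0.05,0.05,0.05],"travel":[[0,0,0],[0,0,0],[0,0,0],[0,0,0],[0,0,0.03],[0,0,0.06],[0.004,0.016,0.06],[0.0075,0.034,0.06],[0.0075,0.034,0.06],[0.0075,0.034,0.06],[0.0075,0.034,0.06]],"turn":[0,0,0,0,0,0,0,0,0,0,0]}'
python3 -m crank '{"hand":[0,0,0,0,0,0,0,0,0],"travel":[[0,0,0],[0,0,0],[0,0,0],[0,0,0],[0,0,-0.03],[0,0,-0.06],[0,0,-0.076],[0,0,-0.076],[0,0,-0.076]],"turn":[0,0,0,0,0,0,0,0,0]}' 10
python3 -m crank '{"hand":[0,0,0,0,0,0,0,0,0,0,0,0],"travel":[[-0.0008,-0.0036,0],[-0.0017,-0.0076,0],[-0.0025,-0.0113,0],[-0.0034,-0.0152,0],[-0.0042,-0.019,0],[-0.005,-0.0227,0],[-0.0058,-0.0264,0],[-0.0066,-0.03,0],[-0.0074,-0.0334,0],[-0.008,-0.036,0],[-0.0085,-0.0383,0],[-0.0085,-0.0383,0]],"turn":[0,0,0,0,0,0,0,0,0,0,0,0]}'
```

```text
clock: 11.65
eef_pos: [0.621, 0.0935, 0.1185]
orientation: [0.78, 0.625, -0.001, -0.001]
wrist_force: [0.9, 0.6, 0.3]
width: 0.571
grasp_force: 0.0
clock: 12.55
eef_pos: [0.6219, 0.0935, 0.0448]
orientation: [0.78, 0.625, 0.0, 0.0]
wrist_force: [0.5, -0.7, -0.6]
width: 0.005
grasp_force: 0.0
clock: 13.75
eef_pos: [0.6129, 0.0547, 0.0438]
orientation: [0.781, 0.625, -0.0, 0.0]
wrist_force: [1.5, 2.5, 2.2]
width: 0.008
grasp_force: 1.1
```

```bash
python3 -m crank '{"hand":[0,0,0,0,0,0,0,0,0,0],"travel":[[0.002,0.008,0],[0.003,0.014,0.01],[0.003,0.014,0.05],[0.003,0.014,0.09],[0.003,0.014,0.13],[0.003,0.014,0.17],[0.003,0.014,0.206],[0.003,0.014,0.206],[0.003,0.014,0.206],[0.003,0.014,0.206]],"turn":[0,0,0,0,0,0,0,0,0,0]}'
python3 - <<'E'
from h import *
pickle.dump(wrist(),open("w3.pkl","wb"))
E
python3 -m crank '{"hand":[0,0,0,0,0,0,0],"travel":[[0.004,0.04,0],[0.008,0.08,0],[0.012,0.12,0],[0.014,0.16,0],[0.016,0.2,0],[0.016,0.2,0],[0.016,0.2,0]],"turn":[0,0,0,0,0,0,0]}'
python3 - <<'E'
from h import *
from cell import viewer
s=viewer.grab_frame("scene");t=viewer.grab_frame("top");pickle.dump((s,t),open("f3.pkl","wb"))
w=pickle.load(open("w3.pkl","rb"));p=np.load("p.npy")
for z in(.0813,.03):print(proj(w,(.6083,.0313,z)),proj(t,(.6083,.0313,z)),proj(s,(.6083,.0313,z)))
cv2.imwrite("pics/m3.png",np.vstack([np.hstack([crop(s,260,180,80,70,5),crop(t,270,135,80,70,5)]),crop(w,240,180,160,50,5)]))
E
```

```text
clock: 14.75
eef_pos: [0.6156, 0.0694, 0.2482]
orientation: [0.78, 0.625, -0.001, -0.001]
wrist_force: [-0.2, 0.6, -0.2]
width: 0.008
grasp_force: 0.0
clock: 15.5
eef_pos: [0.6315, 0.2698, 0.2477]
orientation: [0.78, 0.626, -0.002, -0.0]
wrist_force: [-0.4, -0.4, -0.4]
width: 0.0
grasp_force: 0.0
[324.75323921 222.65148582] [285.86883099 157.19098006] [307.81571497 229.53646815]
[324.55222921 206.74744471] [287.00733157 159.63321054] [308.60662386 247.10696022]
```

View pics/m3.png

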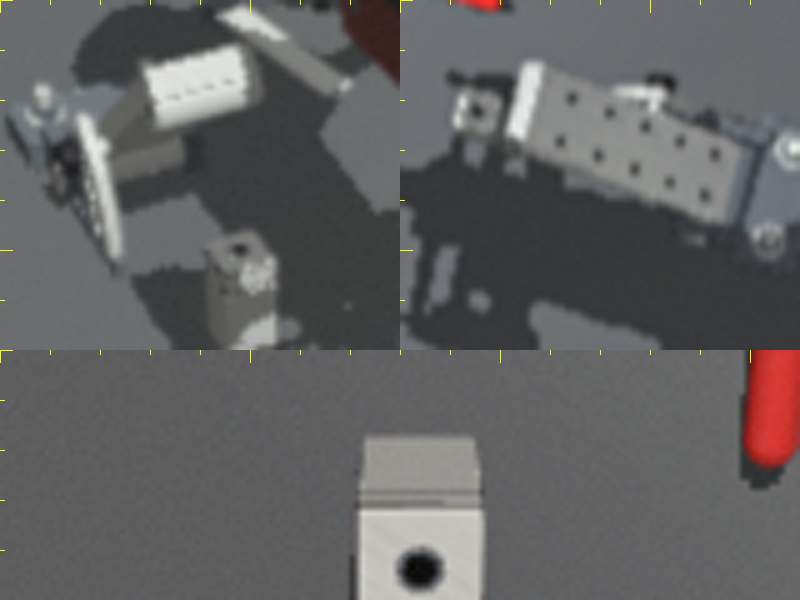

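Stack hole reads top (285.0,156.4), scene (307.6,229.2), wrist (323.6,223.2), all within about 1 px of the x = 141 prediction. I'll do a joint fit with per-camera offsets to get the stack's place relative to the base.

Run:
```python
from h import *
from scipy.optimize import least_squares
d=pickle.load(open("f0.pkl","rb")); s,t=d["scene"],d["top"]; w=pickle.load(open("w1.pkl","rb")); w3=pickle.load(open("w3.pkl","rb"));w2=pickle.load(open("w2.pkl","rb"))
T=lambda x,y:np.array([270+(x-400)/4-.4,135+(y-360)/4-.4]); S=lambda x,y:np.array([250+(x-400)/4-.4,180+y/4-.4])
T2=lambda x,y:T(x,y+360); S2=lambda x,y:S(x+400,y-40)
a,b=-.025,.025; A=np.array
obs=[(t,0,T(457,411),(.162,a,.016),3),(t,0,T(440,476),(.162,b,.016),3),(s,1,S(680,180),(.162,b,.016),3),(s,1,S(594,205),(.162,a,.016),3),
(s,1,S(597,233),(.162,a,.002),3),(s,1,S(680,205),(.162,b,.002),3),(t,0,T(668,470),(None,a,.016),3),(t,0,T(652,537),(None,b,.016),3),
(w,2,A([339,211]),(.162,b,.016),3),(w,2,A([397,211.5]),(.162,a,.016),3)]
obs+=[(t,0,T2(516,53),(.162,a,.016),5),(t,0,T2(501,117),(.162,b,.016),5),(t,0,T2(499,50),(.162,a,.002),5),(t,0,T2(484,110),(.162,b,.002),5),
(s,1,S2(155,95),(.162,a,.016),5),(s,1,S2(238,77),(.162,b,.016),5)]
st=[(t,0,A([285.0,156.4]),6),(s,1,A([307.6,229.2]),6),(w3,2,A([323.6,223.2]),6),
 (t,0,A([206.2,148.2]),8),(s,1,A([379.4,298]),8),(w2,2,A([318.7,186.7]),8)]
def r(p,sg):
    o=[]; off=p[10:].reshape(3,2)
    for f,c,uv,X,k in obs:
        q=A([p[0],p[1],p[2],p[k]]); o.append(proj(f,P(q,(p[4] if X[0] is None else X[0],)+X[1:]))+off[c]-uv)
    for f,c,uv,k in st: o.append(proj(f,(p[k],p[k+1],.0813))+off[c]-uv)
    return np.concatenate(o+[p[10:]/sg])
for sg in(1.,3.):
    q=least_squares(r,[.57,-.12,1.37,.2,0.,.7,.61,.03,.628,.27]+[0]*6,args=(sg,),loss='soft_l1'); p=q.x
    e=A([p[6]-p[0],p[7]-p[1]]);c,n=np.cos(p[2]),np.sin(p[2])
    J=np.linalg.inv(q.jac.T@q.jac)**.5 if 0 else None
    print(p.round(4),"rel",e@[c,n],e@[-n,c]);print(r(p,sg).reshape(-1,2).round(1).tolist())
np.save("pj.npy",p)
```

```text
[ 0.5769 -0.1057  1.3495  0.2271 -0.0081  0.7627  0.6077  0.0312  0.6276
  0.2702  0.1953 -0.4227 -1.2178 -0.3246 -0.7207 -0.1265] rel 0.14035726441888105 1.1047977322460463e-05
[[-0.4, -0.1], [-0.4, -0.3], [-0.1, 0.9], [0.6, 1.1], [0.7, -0.2], [0.6, 0.3], [-0.0, 0.5], [0.0, -0.6], [0.4, 1.1], [0.3, 0.3], [-0.5, -0.8], [-1.2, 0.3], [0.6, -0.2], [-0.1, 1.7], [-0.0, 0.1], [0.3, -1.0], [1.1, 0.6], [-0.8, -0.1], [-0.1, -0.5], [0.9, 0.0], [-0.4, -0.5], [0.1, -0.6], [0.2, -0.4], [-1.2, -0.3], [-0.7, -0.1]]
[ 0.5779 -0.1052  1.347   0.2271 -0.0079  0.76    0.6094  0.0316  0.6288
  0.271   0.4259 -0.0246 -0.9928 -0.7829 -2.3838  0.4973] rel 0.14033350125034852 -0.00026410982084932964
[[-0.3, -0.2], [-0.3, -0.3], [-0.3, 0.8], [0.4, 0.9], [0.5, -0.3], [0.5, 0.2], [0.0, 0.5], [-0.0, -0.5], [0.3, 0.8], [0.1, 0.2], [-0.5, -0.8], [-1.3, 0.2], [0.6, -0.3], [-0.1, 1.6], [-0.1, 0.1], [0.3, -1.0], [1.2, 0.4], [-1.1, -0.2], [-0.2, -0.5], [0.8, -0.0], [-0.4, -0.4], [0.1, -0.5], [0.1, -0.0], [-0.3, -0.3], [-0.8, 0.2]]
```

The stack stands at base x = 140.3 mm, y = 0 ± 0.3 mm, and square, so no further push is needed. Next I'll press the plate down with closed fingers at about 115 mm from the hinge, following its arc.

```bash
python3 -m crank '{"hand":[0,0,0,0,0,0,0,0,0,0,0,0],"travel":[[-0.004,-0.032,0],[-0.008,-0.064,0],[-0.012,-0.096,0],[-0.016,-0.128,0],[-0.02,-0.16,0],[-0.024,-0.192,0],[-0.028,-0.224,0],[-0.032,-0.256,0],[-0.036,-0.288,0],[-0.04,-0.315,0],[-0.04,-0.315,0],[-0.04,-0.315,0]],"turn":[0,0,0,0,0,0,0,0,0,0,0,0]}'
python3 -m crank '{"hand":[0,0,0,0,0,0,0,0],"travel":[[0,0,-0.03],[0,0,-0.06],[0,0,-0.08],[0,0,-0.09],[0,0,-0.096],[0,0,-0.101],[0,0,-0.101],[0,0,-0.101]],"turn":[0,0,0,0,0,0,0,0]}'
python3 - <<'E'
import numpy as np
for th in np.arange(.74,.34,-.04):
    c,s=np.cos(th),np.sin(th); x=.115*c-.016*s-.01; print(round(th,3),"x",x.round(4),"xy",(.5775+.221*x).round(4),(-.1055+.9753*x).round(4),"tcpz",(.048+.115*s+.016*c).round(4))
E
```

```text
clock: 16.8
eef_pos: [0.5916, -0.0472, 0.2502]
orientation: [0.781, 0.624, 0.0, 0.0]
wrist_force: [0.8, 0.1, 0.2]
width: 0.006
grasp_force: 0.0
clock: 17.6
eef_pos: [0.5925, -0.0457, 0.1501]
orientation: [0.78, 0.625, 0.001, 0.001]
wrist_force: [0.3, -0.3, -0.2]
width: 0.007
grasp_force: 0.0
0.74 x 0.0641 xy 0.5917 -0.0429 tcpz 0.1374
0.7 x 0.0676 xy 0.5925 -0.0395 tcpz 0.1343
0.66 x 0.071 xy 0.5932 -0.0362 tcpz 0.1311
0.62 x 0.0743 xy 0.5939 -0.033 tcpz 0.1278
0.58 x 0.0774 xy 0.5946 -0.03 tcpz 0.1244
0.54 x 0.0804 xy 0.5953 -0.0271 tcpz 0.1208
0.5 x 0.0833 xy 0.5959 -0.0243 tcpz 0.1172
0.46 x 0.0859 xy 0.5965 -0.0217 tcpz 0.1134
0.42 x 0.0885 xy 0.5971 -0.0192 tcpz 0.1095
0.38 x 0.0909 xy 0.5976 -0.0169 tcpz 0.1055
```

```bash
python3 -m crank '{"hand":[0,0,0,0,0,0,0,0,0,0],"travel":[[0,0.0015,-0.006],[0,0.003,-0.0125],[0.0004,0.0047,-0.014],[0.0008,0.0065,-0.0157],[0.0015,0.0098,-0.0189],[0.0022,0.013,-0.0222],[0.0029,0.016,-0.0256],[0.0036,0.0189,-0.0292],[0.0042,0.0217,-0.0328],[0.0042,0.0217,-0.0328]],"turn":[0,0,0,0,0,0,0,0,0,0]}'
python3 -m crank '{"hand":[0,0,0,0,0,0],"travel":[[0.0003,0.0013,-0.0019],[0.0006,0.0026,-0.0038],[0.0009,0.0039,-0.0057],[0.0012,0.0051,-0.0077],[0.0014,0.006,-0.009],[0.0014,0.006,-0.009]],"turn":[0,0,0,0,0,0]}'
```

```text
clock: 18.6
eef_pos: [0.5966, -0.0237, 0.1157]
orientation: [0.78, 0.625, 0.0, 0.0]
wrist_force: [2.2, -2.1, 3.0]
width: 0.007
grasp_force: 1.4
clock: 19.2
eef_pos: [0.5975, -0.0179, 0.1068]
orientation: [0.78, 0.625, -0.0, -0.0]
wrist_force: [1.9, -2.9, 2.3]
width: 0.007
grasp_force: 1.5
```

```bash
python3 -m crank '{"hand":[0,0,0,0],"travel":[[0.0001,0.0005,-0.001],[0.0002,0.001,-0.002],[0.0003,0.0015,-0.003],[0.0003,0.0015,-0.003]],"turn":[0,0,0,0]}'
python3 -m crank '{"hand":[0,0],"travel":[[0,0.0004,-0.0008],[0,0.0004,-0.0008]],"turn":[0,0]}'
python3 -m crank '{"hand":[0,0],"travel":[[0,0.0003,-0.0006],[0,0.0003,-0.0006]],"turn":[0,0]}'
```

```text
clock: 19.6
eef_pos: [0.5978, -0.0164, 0.104]
orientation: [0.78, 0.625, -0.0, -0.0]
wrist_force: [1.1, -2.5, 2.7]
width: 0.005
grasp_force: 1.7
clock: 19.8
eef_pos: [0.598, -0.0161, 0.1035]
orientation: [0.78, 0.625, -0.0, 0.0]
wrist_force: [1.7, -2.9, 3.8]
width: 0.003
grasp_force: 2.2
clock: 20.0
eef_pos: [0.598, -0.0161, 0.1034]
orientation: [0.781, 0.625, -0.0, 0.0]
wrist_force: [1.1, -3.9, 5.9]
width: 0.003
grasp_force: 3.3
```

```bash
python3 -m crank '{"hand":[0,0,0],"travel":[[0,0,-0.0006],[0,0,-0.0006],[0,0,-0.0006]],"turn":[0,0,0]}'
python3 -m crank '{"hand":[0,0,0],"travel":[[0,0,-0.0006],[0,0,-0.0006],[0,0,-0.0006]],"turn":[0,0,0]}'
```

```text
clock: 20.3
eef_pos: [0.5981, -0.0161, 0.1033]
orientation: [0.781, 0.625, 0.0, 0.0]
wrist_force: [-0.2, -3.8, 8.0]
width: 0.004
grasp_force: 4.2
clock: 20.6
eef_pos: [0.5981, -0.0161, 0.1032]
orientation: [0.781, 0.625, 0.0, 0.001]
wrist_force: [-1.0, -4.7, 9.3]
width: 0.006
grasp_force: 5.1
```

Force rises while z stalls, so the roll is on the stack. I'll lift off and look.

```bash
python3 -m crank '{"hand":[0,0,0,0,0,0,0,0,0,0,0,0],"travel":[[0,0,0.003],[0,0,0.01],[0,0,0.04],[0,0,0.08],[0,0,0.12],[0.004,0.02,0.146],[0.009,0.05,0.146],[0.013,0.08,0.146],[0.016,0.1,0.146],[0.017,0.12,0.146],[0.017,0.12,0.146],[0.017,0.12,0.146]],"turn":[0,0,0,0,0,0,0,0,0,0,0,0]}'
python3 - <<'E'
from h import *
pickle.dump(wrist(),open("w4.pkl","wb"))
E
python3 -m crank '{"hand":[0,0,0,0,0,0,0,0],"travel":[[0.004,0.04,0],[0.008,0.08,0],[0.012,0.12,0],[0.014,0.16,0],[0.016,0.17,0],[0.016,0.17,0],[0.016,0.17,0],[0.016,0.17,0]],"turn":[0,0,0,0,0,0,0,0]}'
python3 - <<'E'
from h import *
from cell import viewer
s=viewer.grab_frame("scene");t=viewer.grab_frame("top");pickle.dump((s,t),open("f4.pkl","wb"))
w=pickle.load(open("w4.pkl","rb"));p=np.load("pj.npy");q=np.r_[p[:3],.349]
off=p[10:].reshape(3,2)
for n,f,c in(("w",w,2),("t",t,0),("s",s,1)):print(n,[(proj(f,P(q,X))+off[c]).round(1).tolist() for X in((.162,.025,.016),(.162,-.025,.016),(.162,.025,.002))])
x,y=proj(w,P(q,(.16,0,.01)));y0=int(np.clip(y-45,0,300));print(y0)
cv2.imwrite("pics/m4.png",np.vstack([np.hstack([crop(s,250,180,80,70,5),crop(t,265,135,80,70,5)]),crop(w,240,y0,160,50,5)]))
E
```

```text
clock: 21.8
eef_pos: [0.6146, 0.1045, 0.247]
orientation: [0.78, 0.626, -0.001, -0.0]
wrist_force: [-0.3, -0.4, 0.2]
width: 0.002
grasp_force: 0.0
clock: 22.65
eef_pos: [0.6314, 0.2722, 0.248]
orientation: [0.781, 0.624, 0.0, 0.0]
wrist_force: [1.9, -1.0, 1.1]
width: 0.004
grasp_force: 0.0
w [[304.7, 263.1], [360.5, 263.4], [305.3, 252.1]]
t [[281.2, 163.0], [285.6, 146.7], [280.0, 163.2]]
s [[317.7, 216.9], [296.7, 223.1], [318.8, 222.9]]
214
```

View pics/m4.png

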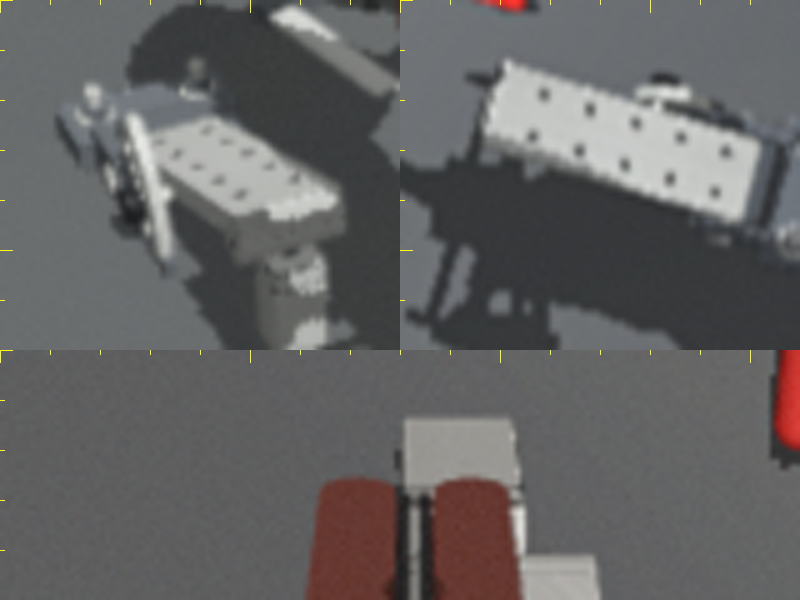

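Run:
```python
from h import *
w=pickle.load(open("w4.pkl","rb"));p=np.load("pj.npy");q=np.r_[p[:3],.349];c,n=np.cos(p[2]),np.sin(p[2])
B=lambda x,y,z:(p[0]+x*c-y*n,p[1]+x*n+y*c,z)
for nm,X in(("stack top outer",B(.153,-.012,.0813)),("stack bot outer",B(.153,-.012,.03)),("end bottom",P(q,(.162,-.025,.002))),("end top",P(q,(.162,-.025,.016))),("roll out",P(q,(.15,-.025,0))+[0.01*c,.01*n,0])):
    u=proj(w,X); print(nm,u.round(1),"crop",((u[0]-240+.4)*5).round(),((u[1]-214+.4)*5+350).round())
print(((np.array([518-400+400,487])-[0,350])/5+[240,214]))
```

```text
stack top outer [346.5 243.5] crop 535.0 500.0
stack bot outer [343.5 225.3] crop 520.0 408.0
end bottom [361.6 251.9] crop 610.0 541.0
end top [362.9 262.9] crop 617.0 596.0
roll out [360.9 249.8] crop 607.0 531.0
[343.6 241.4]
```

The plate rests at 20°, its scene corners (318,218) and (297,223) matching the 0.349 prediction. The stack is upright, square and centred within about 1 mm under the roll, so I'm handing in.

```bash
python3 -c "
from cell import ticket
print(ticket.close_job())"
```

```text
the job is handed in; nothing more can be done
None
```

The job is handed in: the sine plate is at 20°, its free roll resting on the 51.3 mm stack, which the cameras put upright, square and centred within about 1 mm. I moved neither the other two stacks nor the lamp, and robot time was about 23 s of the 72 s allowed.

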